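# Clip the spare battery pack into its desk charger

### The job

Put the battery pack on the charging dock: tuck the tongue at its end under the dock's lip with the other end held up, then swing that end down and press it until the sprung catch snaps over it and the pack lies flat and fully home. Let go of it, and leave the other things on the desk where they are.

Things in the scene. Friction and masses are not known exactly. Their poses are not given: they have to be found in the camera images.
- pack: Battery pack, black plastic, about 0.18 kg, 110 (x) x 58 (y) x 22 (z) mm, flat on the desk, right way up, tongue end (-x) roughly towards the robot. Origin: centre of the underside of the 110 mm length; z up. Lower shell (0 to 11 mm high) starts 16 mm from the tongue's tip, upper shell (11 to 22 mm) 24 mm from it.
- pack_tongue (a point): Middle of the lower edge of the tip of the pack's tongue (x = -55 mm, z = 0 in the pack's frame). The tongue is flat, 40 mm wide, 5 mm thick, level with the underside. Axes as the pack.
- pack_rib (a point): Middle of the top of the pack's rib, to hold it by (x = -10 mm, z = 38 mm in the pack's frame). The rib runs across the pack: 12 mm thick along x, 40 mm long along y, standing 16 mm above the pack's top. Axes as the pack.
- pack_end (a point): Middle of the upper edge of the pack's other end, which the catch snaps over (x = +55 mm, z = 22 mm in the pack's frame). Axes as the pack.
- dock: Charging dock, grey plastic, fixed to the desk, 146 x 80 mm, open bay facing up. Origin: underside, below the bay's middle; z up, x from the lip (end nearer the robot) to the catch. Bay floor 8 mm above the desk, 112 mm long (end walls at x = -56 and +56 mm), 63 mm between side walls 8 mm high above the floor. Far end wall 12 mm above the floor.
- dock_lip (a point): Middle of the lower edge of the lip that runs across the bay's near end (x = -48 mm of the dock). It overhangs the bay by 8 mm; underside 10.5 mm, top 14.5 mm above the floor. With its tip on the floor the tongue passes under while the pack is pitched 25 to 33 degrees, catch end up. Axes as the dock.
- catch_nose (a point): Lower edge of the catch's nose, middle (at rest x = +48 mm, 23.5 mm above the bay's floor, 1.5 mm above a seated pack). Nose 25 mm wide, slippery slope on top; it looks out of a tower 50 mm wide, x 56 to 82 mm, 42 mm above the floor. A hooked pack swung down meets it at about 16 degrees and rests on it until pressed.
- catch (a joint): Sprung catch of the dock: 0 = out (its rest), grows to 0.009 m as it is pushed back into the tower (+x of the dock). Spring 5 N at rest plus 0.5 N per mm; some 6 to 12 N straight down on the pack's top near its catch end pushes it back; keep pressing, more lightly, until the pack is flat. It springs back to 0 over a fully seated pack.
- eraser: Eraser 23 x 58 x 13 mm on the desk; not to be moved. Origin: centre of the underside.
- matchbox: Dark card box of staples 52 x 36 x 14 mm on the desk; not to be moved. Origin: centre of the underside.
- sticky_pad: Block of sticky notes 76 x 76 x 28 mm on the desk; not to be moved. Origin: centre of the underside.
- tin_round: Round tin 66 mm across, 33 mm high on the desk; not to be moved. Origin: centre of the underside.
- correction_roller: Correction roller 32 x 70 x 14 mm on the desk; not to be moved. Origin: centre of the underside.
There are look-alikes about, which are no part of the job. What is shaped like the pack but red is not meant.

How it is judged (in metres and radians):
On the way:
1. the pack's tongue is under the dock's lip while its other end is still up (x of pack_tongue in the frame of dock_lip between -0.012 and -0.004 m and z of pack_tongue in the frame of dock_lip below -0.004 m and y of pack_tongue in the frame of dock_lip between -0.008 and 0.008 m and z of pack_end in the frame of dock_lip above 0.025 m), for 0.1 s.
At the end, for the whole second after the job is handed in: The pack lies flat on the bay's floor (within 0.04 rad of the dock, right way up), tongue at least 4 mm under the lip, catch end no more than 2.5 mm above seated, the catch sprung back over it (within 1.5 mm of its rest), the pack at rest and released (x of pack_tongue in the frame of dock_lip below -0.004 m and z of pack_tongue in the frame of dock_lip below -0.007 m and z of pack_end in the frame of dock below 0.0325 m and angle between the z axis of pack and the z axis of dock, either way round below 0.04 rad and angle between pack's own z axis and vertical below 0.1 rad and horizontal distance between pack and dock below 0.008 m and value of joint catch below 0.0015 m and linear speed of pack below 0.01 m/s); the robot touches nothing.
It fails at once if a bystander (eraser, staple box, sticky notes, tin, correction roller) is pushed more than 25 mm (distance of any of eraser, matchbox, sticky_pad, tin_round, correction_roller from where it was at the start of the episode above 0.025 m).
It also fails if it takes over 48 s, if anything falls off the work surface, if the arm or the gripper's body presses on something with over 40 N, if the wrist force passes 120 N, or if a joint passes its speed limit or range.

### The arm

A 7-joint arm with a two-finger parallel gripper is mounted at the origin on a cart in front of the work surface, level with it; the furniture and walls round the work are solid. World frame = base frame: x ahead of the robot, y to its left, z up, the work surface at z = 0. Lengths are in m, angles in degrees, forces in N, time in s.
With the tool pointing down it reaches from about 0.425 to 0.875 m from the base axis. Payload 4.7 kg.
Tool frame: the origin (TCP) lies on the mounting face of the last link; the fingertips stand tcp_to_tips ahead of it and the grasp point (between the pads) lies 164 mm ahead of it (tcp_to_tips is the distance from the TCP to the fingertips, in m); z points along the fingers, y is the line along which they close (so a half turn about z gives the same grasp; the last joint's range is limited). The gripper opens to 87 mm and grips with 3 to 60 N. Pads are 19 mm wide; open, the fingers measure 117 mm over their backs; the gripper's body (75 mm by 190 mm) begins 51 mm behind the grasp point.
Start: joints at [-62.962, 18.392, -4.016, 83.108, 1.295, 78.541, -3.26], TCP at [0.287, 0.583, 0.405] pointing down, gripper open.
Joint ranges: [-163.93, 163.93], [-17.29, 119.83], [-79.2, 71.16], [3.27, 140.29], [-89.18, 269.18], [5.43, 117.66], [-154.24, 154.24]. Speed limits (degrees/s): [147.25, 147.25, 180, 180, 180, 180, 180].

### API

Orientations are given as [roll, pitch, yaw] about the fixed x, y, z axes, in that order (R = Rz(yaw) Ry(pitch) Rx(roll)).
In Python, from cell import get_obs, read_camera, sign_off, tcp_to_tips gives the robot as it stands.
- The arm moves only by the tool drive_tool, never from a script. Its argument "rows" is one flat list of numbers, 7 for each row, row after row: the shift along the tool's x, y, z in m, then the turn, a rotation vector about the tool's x, y, z in rad, then the gripper command: -1 is shut, 1 is fully open, values between are in proportion. In form: [tx, ty, tz, rx, ry, rz, fingers, tx, ty, tz, rx, ry, rz, fingers, ...]. A call has 1 to 5 rows; each row shifts and turns the commanded pose from where the row before left it, along the tool's axes as they then stand; what a row does not reach is not made up. A row lasts 1/8 s, in which the tool goes at most 62.5 mm and 10.7 degrees, less where a joint would pass 70% of its speed; a pose out of reach is approached as far as the arm can. A call is refused whole if a number of a shift passes 0.0625 or a number of a turn 0.188, either way. A call with a gripper value outside its range is refused whole. The fingers move at their own pace and stop on an object; "grip_force" is the grip in N (left out, the last holds). Time passes only in rows, so rows that do not move let the fingers close. It gives the time, the measured TCP pose, the force, the opening and the grip force at its end, in the units of the state.
- get_obs(): the state, without advancing time (a new reading comes with each control period).
- read_camera(name): name is "side" or "top"; returns a dict with "color" (480x640x3 uint8, blue, green, red), "fov_y" (degrees; the focal length in pixels is half the picture's height over the tangent of half this angle, whatever the lens; pixels are square), "cx", "cy" (the principal point, pixels), "cam_to_world" (4x4, takes a point from camera to world coordinates). Camera axes: x right, y up, looking along -z (the intrinsics and any distortion apply to the point x, -y, -z); pixel columns grow to the right and rows downward; lengths in m; the calibration is good to about 2 mm. A picture is of the moment at which its call begins. There is no depth.
- sign_off(): hands the job in; it is judged then, once.
The state is a dict: "time_s": time; "qpos": joint angles; "joint_velocities": joint speeds; "effort": joint torques, N m; "tool_pos": TCP position; "tool_rot": TCP orientation; "force": force on the tool from outside, world axes, zero at the start; "wrist_torque": the same for the moment, N m; "grip_width": finger opening in m; "grasp_force": force on a finger pad.
Only numpy, scipy, OpenCV 4.12 (cv2) and the standard library are available. Lean on these libraries where they do the work, as an engineer would, in place of code of your own. Each camera call takes 0.05 s, during which the arm holds its last target. There are 200 camera calls.

## Working session

There is one attempt and no reset: what is moved stays moved. The work goes in short steps, Python scripts to look and compute and a tool call to move; the robot and the scene stay as the last step left them, time stands still between calls to the robot, and variables do not carry over. Pictures are saved under pics/ and viewed, at most 10 in all, crops included, and the job is handed in when it is done.

Besides the shell and the picture viewer there is one more tool, called after ">>>" by a JSON object that holds its "fn" and its "kwargs". drive_tool: Moves the arm, as the interface text tells. Its arguments: {"type":"object","properties":{"rows":{"type":"array","items":{"type":"number"}},"grip_force":{"type":"number"}},"required":["rows"]}

```bash
mkdir -p pics; ls; python3 - <<'E'
from cell import *
import cv2,json
print(get_obs(),tcp_to_tips)
for n in("side","top"):
    d=read_camera(n); cv2.imwrite(f"pics/{n}0.png",d["color"])
    print(n,{k:v for k,v in d.items() if k!="color"})
E
```

```text
pics
{'time_s': 0.0, 'qpos': array([-62.96199583,  18.44027865,  -4.01374474,  83.1741857 ,
         1.2966245 ,  78.54185635,  -3.26034742]), 'joint_velocities': array([-0.10564126,  0.05602179,  0.0220729 , -0.11693143, -0.0670458 ,
       -0.0221477 ,  0.03777971]), 'effort': array([ 6.06058666e-05, -4.91296184e+01, -4.03506327e-01, -3.12524700e+01,
       -6.37399871e-02,  4.39145823e-02,  1.95275220e-04]), 'tool_pos': array([0.28724628, 0.58286087, 0.40365341]), 'tool_rot': array([-1.79889006e+02,  7.92409376e-03,  1.53770019e+02]), 'force': array([ 0.45135037,  0.35878761, -0.56558812]), 'wrist_torque': array([-0.01744054, -0.09267021,  0.08064773]), 'grasp_force': 0.0, 'grip_width': 0.08713975623139257} 0.1822
side {'fov_y': 54.77992466984483, 'cx': 319.6909023804858, 'cy': 240.28156690329908, 'cam_to_world': array([[-0.99515726, -0.05677956,  0.08023786,  0.64175626],
       [ 0.09761731, -0.47514374,  0.87447658,  0.8431013 ],
       [-0.01152788,  0.87807432,  0.47838541,  0.48283118],
       [ 0.        ,  0.        ,  0.        ,  1.        ]])}
top {'fov_y': 46.94197447849535, 'cx': 315.6736837700795, 'cy': 240.5118209538692, 'cam_to_world': array([[-0.0028444 ,  0.9987239 , -0.05042294,  0.5211177 ],
       [-0.99956558, -0.00431875, -0.02915473,  0.01961821],
       [-0.02933529,  0.05031811,  0.99830232,  1.06616978],
       [ 0.        ,  0.        ,  0.        ,  1.        ]])}
```

View pics/top0.png

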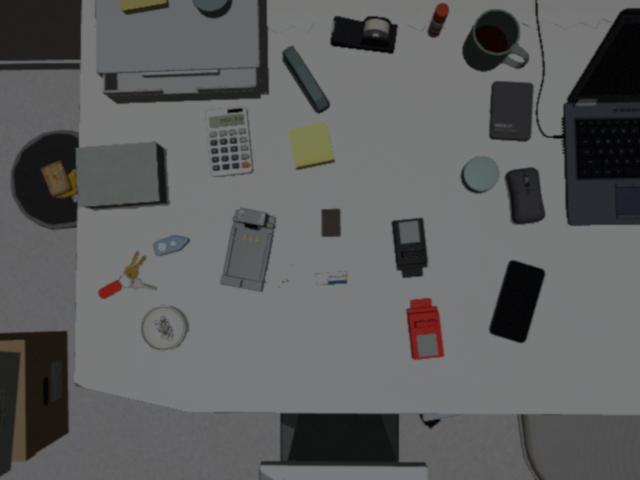

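View pics/side0.png

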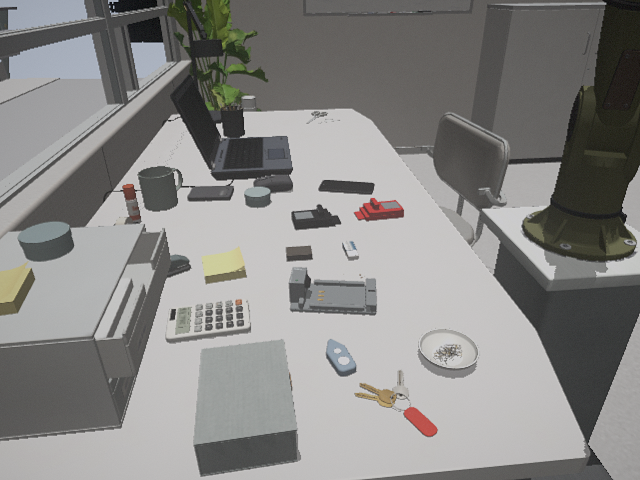

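The top view shows these candidates for the pack:
- black pack at (409,247), tongue down at (411,270), towards the robot
- red look-alike at (425,330)
- phone at (517,300)
- wallet or drive at (511,110)
- tape dispenser at (365,33)
- mouse at (525,195)

I choose the black one at (409,247). The dock is at (248,250), with the catch tower at (255,217). In the side view the pack is at (313,217) and the dock at (333,293).

```bash
cat > h.py <<'E'
import numpy as np, cv2
from cell import *
def ray(d,u,v):
    f=240/np.tan(np.radians(d["fov_y"]/2)); M=d["cam_to_world"]
    r=M[:3,:3]@np.array([(u-d["cx"])/f,-(v-d["cy"])/f,-1.]); return M[:3,3],r
def onz(d,u,v,z):
    o,r=ray(d,u,v); return o+r*(z-o[2])/r[2]
def proj(d,P):
    f=240/np.tan(np.radians(d["fov_y"]/2)); M=d["cam_to_world"]
    p=M[:3,:3].T@(np.array(P)-M[:3,3]); return d["cx"]-f*p[0]/p[2], d["cy"]+f*p[1]/p[2]
def frame(o,x,y,yaw,P):
    c,s=np.cos(yaw),np.sin(yaw); return np.array([x+c*P[0]-s*P[1],y+s*P[0]+c*P[1],P[2]])
E
python3 - <<'E'
from h import *
t=cv2.imread("pics/top0.png");s=cv2.imread("pics/side0.png")
def c(im,x,y,w,h): return cv2.convertScaleAbs(cv2.resize(im[y:y+h,x:x+w],(400,300),interpolation=cv2.INTER_CUBIC),alpha=1.5)
m=np.vstack([np.hstack([c(t,350,205,120,90),c(t,185,205,120,90)]),np.hstack([c(s,280,190,80,60),c(s,280,257,100,75)])])
cv2.imwrite("pics/crop1.png",m)
g=cv2.cvtColor(t,cv2.COLOR_BGR2GRAY)
# masks: pack (dark) and dock (grey)
desk=g[265,370];print("desk",desk,"pack",g[255,400],"dock",g[260,245])
for nm,(x,y,w,h),th in(("pack",(380,205,60,82),45),("dock",(205,200,80,100),int(desk)-15)):
    mk=(g[y:y+h,x:x+w]<th).astype(np.uint8)
    cs=max(cv2.findContours(mk,0,2)[0],key=cv2.contourArea)+[x,y]
    r=cv2.minAreaRect(cs);print(nm,th,r,cv2.boxPoints(r).round(1).tolist())
E
```

```text
desk 121 pack 26 dock 89
pack 45 ((409.8111877441406, 247.67471313476562), (56.45733642578125, 30.355249404907227), 84.0938491821289) [[391.79998779296875, 221.1999969482422], [422.0, 218.0], [427.79998779296875, 274.20001220703125], [397.6000061035156, 277.29998779296875]]
dock 106 ((248.92074584960938, 248.92263793945312), (45.764984130859375, 79.73550415039062), 10.61965560913086) [[219.10000610351562, 283.8999938964844], [233.8000030517578, 205.5], [278.79998779296875, 214.0], [264.1000061035156, 292.29998779296875]]
```

View pics/crop1.png

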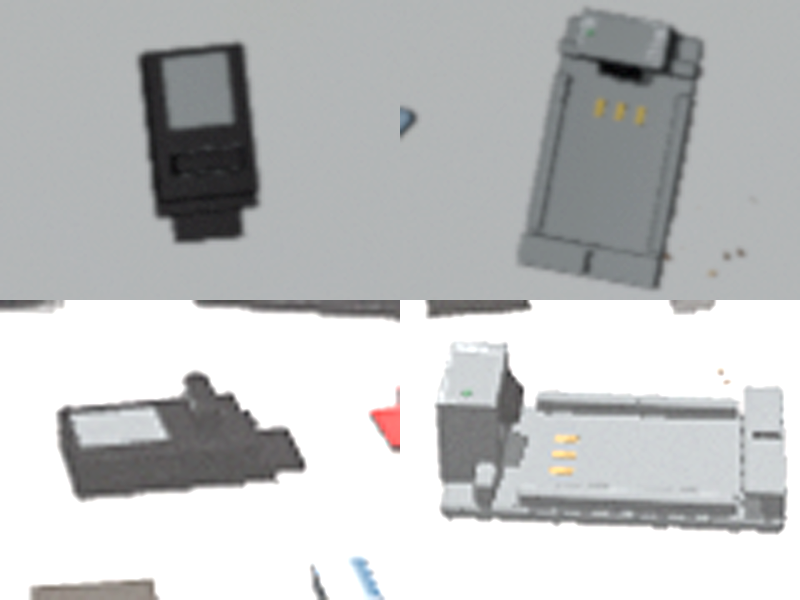

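The crop shows the black pack with its rib and a tongue pointing down towards the robot, so the choice stands. In the top image its far edge corners are at (391.7,218.8) and (422.9,217.6), and its tongue tip is at (412.7,276.4). The dock's lip block is at the bottom and its tower at the top.

```bash
cat > m.py <<'E'
from h import *
from scipy.optimize import least_squares
D={n:read_camera(n) for n in("top","side")}
def fit(L,g):
    def res(p): return np.concatenate([np.array(proj(D[n],frame(0,*p,P)))-uv for n,P,uv in L])
    r=least_squares(res,g,loss="soft_l1"); return r.x,r.fun.reshape(-1,2).round(1)
T=lambda cx,cy,ox,oy,s:(ox+cx/s,oy+cy/s)
def pt(x,y):return T(x,y,350,205,10/3)
def ps(x,y):return T(x,y-300,280,190,5)
def dt(x,y):return T(x-400,y,185,205,10/3)
def ds(x,y):return T(x-400,y-300,280,257,4)
k=1e-3
def V(*a):return np.array(a)*k
pack=[("top",V(55,29,22),pt(139,46)),("top",V(55,-29,22),pt(243,42)),("top",V(-55,20,4),pt(175,241)),("top",V(-55,-20,4),pt(243,237)),
("side",V(55,29,0),ps(80,497)),("side",V(55,29,22),ps(70,450)),("side",V(55,-29,22),ps(62,408)),("side",V(-55,20,0),ps(303,470)),("side",V(-55,-20,5),ps(290,430))]
dock=[("top",V(-64,40,22.5),dt(521,265)),("top",V(-64,-40,22.5),dt(657,287)),("top",V(-48,40,22.5),dt(530,232)),("top",V(-48,-40,22.5),dt(667,257)),
("top",V(82,25,50),dt(581,10)),("top",V(82,-25,50),dt(668,24)),
("side",V(-64,40,0),ds(783,530)),("side",V(82,40,0),ds(443,516)),("side",V(82,-25,50),ds(450,345)),("side",V(56,-25,50),ds(505,345)),("side",V(82,25,50),ds(438,402)),("side",V(56,25,50),ds(500,405)),("side",V(-48,-40,22.5),ds(745,390)),("side",V(-64,-40,22.5),ds(781,390))]
for nm,L,g in(("pack",pack,[.56,-.13,0]),("dock",dock,[.56,.18,-.2])):
    for sel in("top","side",""):
        S=[l for l in L if sel in l[0]]
        x,r=fit(S,g); print(nm,sel,x.round(4),"yaw",np.degrees(x[2]).round(2)); 
    print(r.tolist())
E
python3 m.py
```

```text
pack top [ 0.5599 -0.1287  0.0948] yaw 5.43
pack side [ 0.5589 -0.1283  0.0485] yaw 2.78
pack  [ 0.5595 -0.1286  0.0868] yaw 4.97
[[0.7, 1.3], [0.2, -0.3], [-0.8, 0.4], [-0.3, -0.3], [-1.0, 0.6], [0.6, 1.3], [-1.1, -0.9], [0.7, -0.2], [-0.4, -1.4]]
dock top [ 0.5488  0.1791 -0.1583] yaw -9.07
dock side [ 0.5492  0.184  -0.1712] yaw -9.81
dock  [ 0.5488  0.1804 -0.1595] yaw -9.14
[[-0.5, -0.4], [0.3, -0.3], [-1.8, 1.1], [-1.4, 0.3], [-0.6, -0.2], [-0.2, -0.2], [0.3, -0.4], [-1.0, 0.6], [0.4, -1.8], [1.3, -1.5], [0.0, -0.3], [-0.0, -0.7], [-0.5, -2.9], [-0.6, -2.7]]
```

>>> {"fn": "drive_tool", "kwargs": {"rows": [0,0,0,0,0,0.17,1,0,0,0,0,0,0.17,1,0,0,0,0,0,0.17,1,0,0,0,0,0,0.17,1,0,0,0,0,0,0.17,1]}}

```text
time_s: 0.82
tool_pos: [0.2872, 0.583, 0.4044]
tool_rot: [-180.0, 0.0, 104.7]
force: [-0.9, 0.4, 0.1]
grip_width: 0.0869
grasp_force: 0.0
```

>>> {"fn": "drive_tool", "kwargs": {"rows": [0,0,0,0,0,0.17,1,-0.056,0.015,0,0,0,0,1,-0.056,0.015,0,0,0,0,1,-0.056,0.015,0,0,0,0,1,-0.056,0.015,0,0,0,0,1]}}

```text
time_s: 1.45
tool_pos: [0.3683, 0.3636, 0.4047]
tool_rot: [180.0, -0.0, 95.3]
force: [1.4, 0.4, 0.3]
grip_width: 0.0873
grasp_force: 0.0
```

>>> {"fn": "drive_tool", "kwargs": {"rows": [-0.056,0.015,0,0,0,0,1,-0.056,0.015,0,0,0,0,1,-0.056,0.015,0,0,0,0,1,-0.056,0.015,0,0,0,0,1,-0.056,0.015,0,0,0,0,1]}}

```text
time_s: 2.08
tool_pos: [0.4688, 0.0919, 0.4049]
tool_rot: [180.0, -0.0, 95.3]
force: [1.4, 0.9, -0.6]
grip_width: 0.0869
grasp_force: 0.0
```

```bash
cat >> h.py <<'E'
from scipy.spatial.transform import Rotation as Rn
def togo(pos,rpy):
    o=get_obs(); R=Rn.from_euler("xyz",o["tool_rot"],degrees=True); G=Rn.from_euler("xyz",rpy,degrees=True)
    print("t",o["time_s"],"pos",o["tool_pos"].round(4),o["tool_rot"].round(2),"F",o["force"].round(1),"w",round(o["grip_width"],4),"q",o["qpos"].round(0))
    print("shift",R.inv().apply(np.array(pos)-o["tool_pos"]).round(4),"turn",(R.inv()*G).as_rotvec().round(4))
E
python3 -c "
from h import *
togo([.550,-.1296,.26],[180,0,95.2])"
```

```text
t 2.075 pos [0.4688 0.0919 0.4049] [ 1.7996e+02 -3.0000e-02  9.5340e+01] F [ 1.4  0.9 -0.6] w 0.0869 q [-42.  -4.  27. 108.   2.  76. -10.]
shift [-0.2281  0.0602  0.1448] turn [ 0.0007 -0.0006  0.0024]
```

>>> {"fn": "drive_tool", "kwargs": {"rows": [-0.0575,0.015,0,0,0,0,1,-0.0575,0.015,0.02,0,0,0,1,-0.0575,0.015,0.04,0,0,0,1,-0.0556,0.0152,0.045,0,0,0,1,0,0,0.04,0,0,0,1]}}

```text
time_s: 2.7
tool_pos: [0.5443, -0.1173, 0.2708]
tool_rot: [179.9, 0.2, 94.9]
force: [0.1, 1.2, 0.7]
grip_width: 0.0868
grasp_force: 0.0
```

>>> {"fn": "drive_tool", "kwargs": {"rows": [0,0,0,0,0,0,1,0,0,0,0,0,0,1]}}

```text
time_s: 2.95
tool_pos: [0.5446, -0.112, 0.2727]
tool_rot: [179.9, -0.0, 95.4]
force: [0.6, -0.4, 0.8]
grip_width: 0.0872
grasp_force: 0.0
```

```bash
python3 -c "
from h import *
togo([.550,-.1296,.2065],[180,0,95.2])
t=read_camera('top')['color'];s=read_camera('side')['color']
c=lambda im,x,y,w,h: cv2.convertScaleAbs(cv2.resize(im[y:y+h,x:x+w],(400,300),interpolation=cv2.INTER_CUBIC),alpha=1.5)
cv2.imwrite('pics/c2.png',np.hstack([c(t,350,205,120,90),c(s,270,170,100,75)]))"
```

```text
t 2.95 pos [ 0.5446 -0.112   0.2727] [ 1.7991e+02 -1.0000e-02  9.5400e+01] F [ 0.6 -0.4  0.8] w 0.0872 q [-26.  15.  40. 107. -11.  62.  24.]
shift [-0.018   0.0036  0.0662] turn [ 0.0016 -0.0001  0.0035]
```

View pics/c2.png

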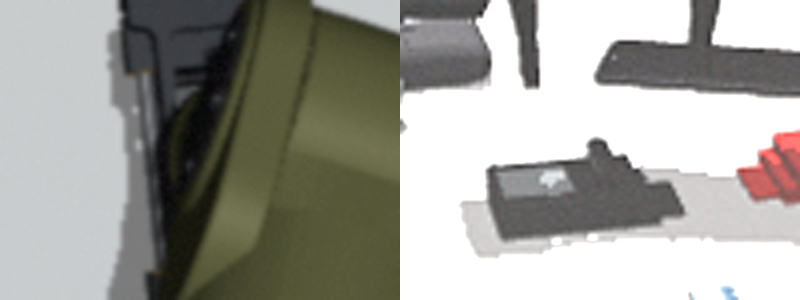

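The side view shows the two fingertips at about crop columns 530 and 705, straddling the rib at column 598. I'll check that against the projection.

```bash
python3 -c "
from h import *
d=read_camera('side')
for P in([.5446,-.112,.0905],[.5446+.0505*.996,-.112+.0045,.0905],[.5446-.0505*.996,-.112-.0045,.0905],[.550,-.1296,.038]):
  u,v=proj(d,P);print((u-270)*4+400,(v-170)*4)
g=cv2.cvtColor(d['color'],6);print((np.array([597-400,142])/4+[270,170]))
"
```

```text
613.0981603004341 74.70110620481921
523.3243959327435 82.13974438077298
701.4940376855905 67.37663949959074
601.3373199473485 148.25479018682984
[319.25 205.5 ]
```

>>> {"fn": "drive_tool", "kwargs": {"rows": [-0.018,0.0036,0.02,0,0,0,1,0,0,0.025,0,0,0,1,0,0,0.012,0,0,0,1,0,0,0.006,0,0,0,1,0,0,0,0,0,0,1]}}

```text
time_s: 3.72
tool_pos: [0.5496, -0.1299, 0.2089]
tool_rot: [180.0, -0.0, 95.4]
force: [0.3, -1.2, -0.2]
grip_width: 0.0872
grasp_force: 0.0
```

```bash
python3 -c "
from h import *
togo([.550,-.1296,.2065],[180,0,95.2])"
```

```text
t 3.725 pos [ 0.5496 -0.1299  0.2089] [179.97  -0.    95.36] F [ 0.3 -1.2 -0.2] w 0.0872 q [-22.  22.  38. 108. -16.  55.  29.]
shift [0.0003 0.0005 0.0024] turn [ 0.0006 -0.0001  0.0028]
```

Lower by a further 2 mm, close at a moderate force, then lift.

>>> {"fn": "drive_tool", "kwargs": {"rows": [0,0,0.002,0,0,0,1,0,0,0,0,0,0,-1,0,0,0,0,0,0,-1,0,0,0,0,0,0,-1,0,0,0,0,0,0,-1], "grip_force": 40}}

```text
time_s: 4.35
tool_pos: [0.5494, -0.1302, 0.2065]
tool_rot: [180.0, -0.0, 95.3]
force: [-0.6, -0.2, -0.3]
grip_width: 0.0547
grasp_force: 0.0
```

>>> {"fn": "drive_tool", "kwargs": {"rows": [0,0,0,0,0,0,-1,0,0,0,0,0,0,-1,0,0,0,0,0,0,-1]}}

```text
time_s: 4.72
tool_pos: [0.5493, -0.1302, 0.2064]
tool_rot: [-180.0, -0.0, 95.3]
force: [0.1, 0.2, 0.4]
grip_width: 0.0246
grasp_force: 0.0
```

>>> {"fn": "drive_tool", "kwargs": {"rows": [0,0,0,0,0,0,-1,0,0,0,0,0,0,-1,0,0,0,0,0,0,-1]}}

```text
time_s: 5.1
tool_pos: [0.5494, -0.1302, 0.2065]
tool_rot: [180.0, 0.0, 95.3]
force: [1.2, -0.1, -0.3]
grip_width: 0.0118
grasp_force: 40.0
```

>>> {"fn": "drive_tool", "kwargs": {"rows": [0,0,0,0,0,0,-1,0,0,-0.01,0,0,0,-1,0,0,-0.04,0,0,0,-1,0,0,-0.04,0,0,0,-1,0,0,0,0,0,0,-1]}}

```text
time_s: 5.72
tool_pos: [0.5504, -0.1309, 0.3001]
tool_rot: [179.6, 0.0, 95.3]
force: [0.2, 0.1, -1.7]
grip_width: 0.0112
grasp_force: 40.0
```

```bash
python3 -c "
from h import *
togo([.540,.1804,.3],[180,0,80.8]);print(get_obs()['grasp_force'])"
```

```text
t 5.725 pos [ 0.5504 -0.1309  0.3001] [1.7962e+02 4.0000e-02 9.5310e+01] F [ 0.2  0.1 -1.7] w 0.0112 q [-25.  15.  41. 104. -11.  65.  25.]
shift [3.11e-01 1.84e-02 1.00e-04] turn [ 6.700e-03 -2.000e-04  2.533e-01]
39.99975800514221
```

```bash
cat >> h.py <<'E'
DK=np.array([.5488,.1804,0.]); DY=-9.2; ZT=.2065; YO=-.0005
B=Rn.from_matrix(np.array([[0,1,0],[1,0,0],[0,0,-1.]]).T)
def tool_for(tip,pitch):  # tip (x,y,z above floor) in dock frame, m
    Rd=Rn.from_euler("z",DY,degrees=True); Rp=Rd*Rn.from_euler("y",-pitch,degrees=True)
    t=DK+Rd.apply(np.array(tip)+[0,0,.008])
    return t+Rp.apply([.045,YO,ZT]), (Rp*B).as_euler("xyz",degrees=True)
def tip_now():
    o=get_obs();Rt=Rn.from_euler("xyz",o["tool_rot"],degrees=True);Rp=Rt*B.inv()
    Rd=Rn.from_euler("z",DY,degrees=True);t=o["tool_pos"]-Rp.apply([.045,YO,ZT])
    print("tip in dock mm",((Rd.inv().apply(t-DK)-[0,0,.008])*1e3).round(1),"rot rel",(Rd.inv()*Rp).as_euler("xyz",degrees=True).round(1))
E
python3 -c "
from h import *
tip_now()
p,r=tool_for([-.040,0,.060],27);print(p,r)
togo(p,r)"
```

```text
tip in dock mm [   9.  -317.7   85.3] rot rel [-0.  -0.4 14.5]
[0.45627105 0.1948799  0.27242242] [153.    0.   80.8]
t 5.725 pos [ 0.5504 -0.1309  0.3001] [1.7962e+02 4.0000e-02 9.5310e+01] F [ 0.2  0.1 -1.7] w 0.0112 q [-25.  15.  41. 104. -11.  65.  25.]
shift [ 0.3332 -0.0638  0.0271] turn [-0.462  -0.0599  0.2484]
```

>>> {"fn": "drive_tool", "kwargs": {"rows": [0.0476,-0.0091,0,0,0,0,-1,0.0476,-0.0091,0,0,0,0,-1,0.0476,-0.0091,0,0,0,0,-1,0.0476,-0.0091,0,0,0,0,-1,0.0476,-0.0091,0,0,0,0,-1]}}

```text
time_s: 6.35
tool_pos: [0.4806, 0.1038, 0.2956]
tool_rot: [-179.9, 0.0, 95.3]
force: [0.7, -0.0, -1.6]
grip_width: 0.0119
grasp_force: 40.0
```

>>> {"fn": "drive_tool", "kwargs": {"rows": [0.0476,-0.0091,0,0,0,0,-1,0.0476,-0.0091,0,0,0,0,-1,0,0,0,-0.1155,-0.015,0.062,-1,0,0,0,-0.1155,-0.015,0.062,-1,0,0,0,-0.1155,-0.015,0.062,-1]}}

```text
time_s: 6.98
tool_pos: [0.4542, 0.1953, 0.2953]
tool_rot: [159.9, 0.7, 84.3]
force: [-0.6, -1.6, -2.4]
grip_width: 0.0116
grasp_force: 40.0
```

>>> {"fn": "drive_tool", "kwargs": {"rows": [0,0,0,-0.1155,-0.015,0.062,-1,0,0,0,0,0,0,-1,0,0,0,0,0,0,-1]}}

```text
time_s: 7.35
tool_pos: [0.4547, 0.1954, 0.2959]
tool_rot: [153.5, 0.1, 80.9]
force: [0.7, -0.8, -1.4]
grip_width: 0.0117
grasp_force: 40.0
```

```bash
python3 -c "
from h import *
tip_now()
p,r=tool_for([-.040,0,.020],28)
togo(p,r)"
```

```text
tip in dock mm [-43.5  -0.2  83. ] rot rel [ -0.2 -26.5   0.1]
t 7.35 pos [0.4547 0.1954 0.2959] [1.5354e+02 1.5000e-01 8.0870e+01] F [ 0.7 -0.8 -1.4] w 0.0117 q [-56.  -3.  22. 123.  28.  44. -60.]
shift [-0.0001 -0.0305  0.0569] turn [-0.0268  0.0017  0.0022]
```

>>> {"fn": "drive_tool", "kwargs": {"rows": [0,-0.01,0.02,-0.013,0,0,-1,0,-0.01,0.02,-0.013,0,0,-1,0,-0.0105,0.017,0,0.0017,0.002,-1,0,0,0,0,0,0,-1,0,0,0,0,0,0,-1]}}

```text
time_s: 7.98
tool_pos: [0.4547, 0.1957, 0.2325]
tool_rot: [151.9, -0.1, 80.8]
force: [0.3, 0.2, -2.1]
grip_width: 0.0115
grasp_force: 40.0
```

```bash
python3 -c "
from h import *
tip_now()
p,r=tool_for([-.044,0,.003],28)
togo(p,r)
a=read_camera('top');t=a['color'];b=read_camera('side');s=b['color']
c=lambda im,x,y,w,h: cv2.convertScaleAbs(cv2.resize(im[y:y+h,x:x+w],(400,300),interpolation=cv2.INTER_CUBIC),alpha=1.5)
cv2.imwrite('pics/c3.png',np.hstack([c(t,185,205,120,90),c(s,280,237,120,90)]))"
```

```text
tip in dock mm [-37.7   0.9  21.2] rot rel [  0.1 -28.1  -0.1]
t 7.975 pos [0.4547 0.1957 0.2325] [ 1.5186e+02 -8.0000e-02  8.0760e+01] F [ 0.3  0.2 -2.1] w 0.0115 q [-55.   2.  23. 127.  33.  34. -67.]
shift [-0.0006 -0.0137  0.0132] turn [ 0.0024 -0.001  -0.0012]
```

View pics/c3.png

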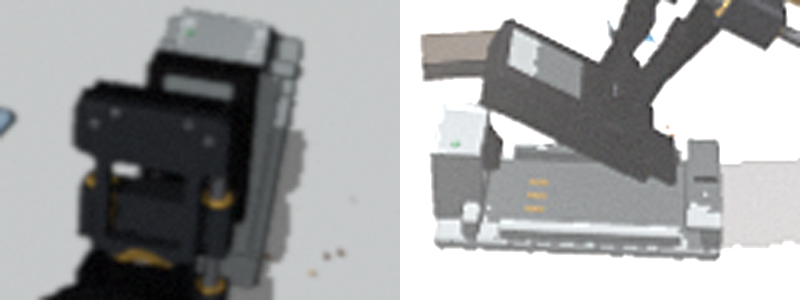

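The side crop shows the pack pitched catch end up, with its tongue tip at crop (675,180) just inside the lip (edge at about 688). In the top crop the far edge of the pack runs from about (150,63) to (268,68). I'll compare these with predictions.

```bash
cat > chk.py <<'E'
from h import *
o=get_obs();Rp=Rn.from_euler("xyz",o["tool_rot"],degrees=True)*B.inv()
D={n:read_camera(n) for n in("top","side")}
w=lambda P:o["tool_pos"]+Rp.apply(np.array(P)/1e3-[-.010,YO,ZT])
for nm,P in(("end top +y",(55,29,22)),("end top -y",(55,-29,22)),("end bot -y",(55,-29,0)),("tip +y bot",(-55,20,0)),("tip -y bot",(-55,-20,0)),("shell +y",(-39,29,0)),("end bot +y",(55,29,0))):
    u,v=proj(D["top"],w(P));a,b=proj(D["side"],w(P))
    print(nm,"top",round((u-185)/.3),round((v-205)/.3),"side",round((a-280)/.3+400),round((b-237)/.3))
Rd=Rn.from_euler("z",DY,degrees=True)
for P in((-48,0,18.5),(-48,40,22.5),(-48,-40,22.5),(56,25,50),(82,25,50),(82,-25,50),(56,-25,50),(-64,40,0),(82,40,0)):
    W=DK+Rd.apply(np.array(P)/1e3);u,v=proj(D["top"],W);a,b=proj(D["side"],W)
    print("dock",P,"top",round((u-185)/.3),round((v-205)/.3),"side",round((a-280)/.3+400),round((b-237)/.3))
E
python3 chk.py; python3 - <<'E'
import cv2
m=cv2.imread('pics/c3.png');cv2.imwrite('pics/c3b.png',cv2.resize(m[0:280,400:800],(800,560),interpolation=cv2.INTER_CUBIC))
E
```

```text
end top +y top 143 59 side 494 70
end top -y top 251 76 side 503 13
end bot -y top 259 59 side 484 45
tip +y bot top 157 223 side 669 186
tip -y bot top 227 234 side 668 142
shell +y top 143 195 side 641 183
end bot +y top 153 43 side 474 103
dock (-48, 0, 18.5) top 194 247 side 688 180
dock (-48, 40, 22.5) top 124 236 side 690 220
dock (-48, -40, 22.5) top 262 258 side 686 132
dock (56, 25, 50) top 171 55 side 483 152
dock (82, 25, 50) top 179 9 side 432 150
dock (82, -25, 50) top 267 23 side 443 98
dock (56, -25, 50) top 260 69 side 492 99
dock (-64, 40, 0) top 127 262 side 720 257
dock (82, 40, 0) top 168 15 side 432 249
```

View pics/c3b.png

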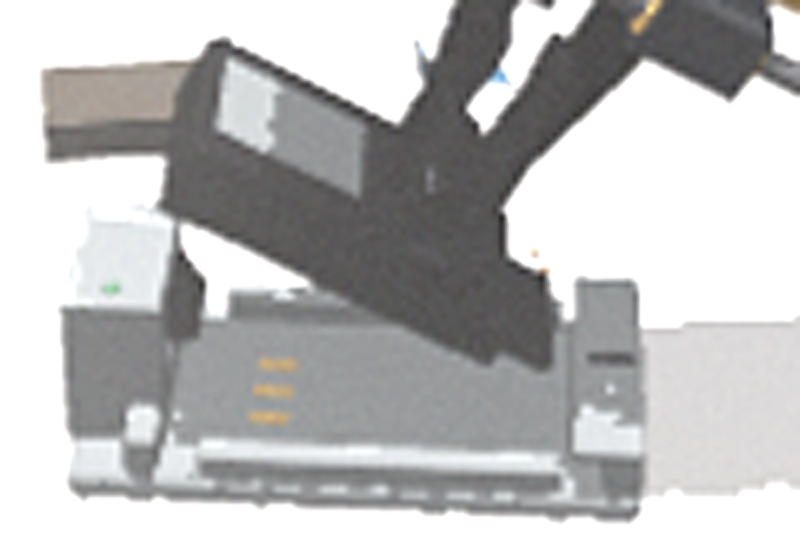

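```bash
python3 - <<'E'
from h import *
d=read_camera("top");g=cv2.cvtColor(d["color"],6)
for v in range(216,236,2): print(v,g[v,225:278].tolist())
E
```

```text
216 [133, 133, 133, 133, 132, 132, 132, 126, 111, 93, 89, 91, 95, 105, 106, 100, 97, 97, 98, 97, 98, 98, 98, 98, 98, 98, 98, 99, 99, 99, 99, 100, 100, 100, 100, 101, 111, 119, 116, 103, 68, 32, 28, 44, 61, 82, 92, 96, 98, 108, 120, 129, 133]
218 [133, 133, 133, 132, 132, 131, 123, 108, 94, 90, 90, 89, 88, 99, 102, 100, 98, 98, 98, 99, 98, 98, 99, 98, 98, 98, 99, 99, 98, 99, 100, 100, 100, 100, 104, 109, 115, 113, 106, 87, 53, 27, 33, 61, 85, 97, 100, 99, 96, 89, 89, 118, 131]
220 [132, 133, 133, 132, 128, 108, 70, 41, 36, 44, 49, 51, 59, 69, 76, 87, 89, 89, 90, 91, 93, 95, 97, 98, 98, 99, 100, 100, 99, 100, 100, 100, 100, 103, 113, 117, 115, 112, 102, 71, 35, 28, 43, 65, 90, 99, 101, 100, 98, 83, 83, 117, 131]
222 [132, 132, 133, 128, 107, 67, 25, 10, 7, 5, 5, 6, 5, 9, 11, 10, 14, 13, 18, 27, 33, 38, 46, 53, 56, 63, 72, 78, 86, 91, 91, 93, 96, 103, 111, 110, 109, 109, 95, 61, 31, 35, 51, 68, 88, 94, 96, 96, 93, 82, 93, 121, 131]
224 [133, 132, 128, 108, 67, 29, 14, 10, 7, 10, 10, 6, 6, 9, 6, 6, 5, 6, 7, 6, 7, 9, 5, 3, 5, 5, 7, 7, 12, 16, 21, 27, 34, 40, 47, 52, 57, 64, 59, 41, 36, 59
[... 401 characters left out ...]
12, 31, 50, 62, 72, 70, 74, 65, 61, 66, 69, 63, 58, 86, 116, 129, 133]
230 [86, 97, 94, 66, 30, 13, 7, 11, 31, 58, 71, 74, 74, 74, 74, 74, 74, 74, 74, 72, 72, 69, 68, 67, 66, 62, 59, 53, 45, 27, 16, 12, 9, 10, 6, 7, 18, 38, 52, 58, 59, 59, 58, 59, 70, 91, 97, 86, 85, 117, 131, 133, 132]
232 [8, 10, 8, 6, 5, 5, 6, 7, 11, 23, 33, 38, 40, 46, 54, 58, 64, 66, 68, 68, 70, 72, 73, 73, 75, 74, 74, 74, 68, 46, 22, 12, 9, 12, 9, 5, 17, 41, 54, 59, 59, 59, 58, 58, 67, 86, 90, 78, 85, 118, 131, 133, 133]
234 [7, 6, 9, 7, 8, 6, 3, 4, 6, 5, 6, 6, 4, 4, 5, 4, 9, 13, 12, 20, 24, 29, 33, 39, 41, 47, 53, 57, 58, 38, 19, 8, 10, 10, 8, 5, 21, 48, 57, 60, 58, 58, 53, 59, 79, 87, 79, 75, 105, 125, 132, 132, 133]
```

The pack sits about 2.8 mm nearer the lip and 1.8 mm towards -y relative to the dock than the model says. I'll fold that into the dock offset.

```bash
cat >> h.py <<'E'
DK=DK+Rn.from_euler("z",DY,degrees=True).apply([.0028,.0018,0])
E
python3 -c "
from h import *
tip_now()
p,r=tool_for([-.042,0,.004],28)
togo(p,r)"
```

```text
tip in dock mm [-40.7  -0.7  21.3] rot rel [  0.1 -28.2  -0.1]
t 8.225 pos [0.4544 0.1959 0.2326] [ 1.5184e+02 -1.3000e-01  8.0780e+01] F [-0.6 -0.9 -1.8] w 0.0118 q [-55.   2.  23. 127.  33.  34. -67.]
shift [ 0.0011 -0.0087  0.0148] turn [ 0.0028 -0.0019 -0.0013]
```

>>> {"fn": "drive_tool", "kwargs": {"rows": [0.001,-0.0045,0.0075,0.0028,-0.002,0,-1,0,-0.0042,0.0073,0,0,0,-1,0,0,0,0,0,0,-1]}}

```text
time_s: 8.6
tool_pos: [0.4529, 0.1965, 0.2134]
tool_rot: [152.1, 0.2, 80.7]
force: [0.0, 0.5, -1.9]
grip_width: 0.0116
grasp_force: 40.0
```

```bash
python3 -c "
from h import *
tip_now()
p,r=tool_for([-.044,0,-.001],28)
togo(p,r)"
```

```text
tip in dock mm [-43.3  -1.4   1.8] rot rel [ -0.2 -27.9   0. ]
t 8.6 pos [0.4529 0.1965 0.2134] [1.5213e+02 1.5000e-01 8.0730e+01] F [ 0.   0.5 -1.9] w 0.0116 q [-55.   4.  23. 127.  33.  32. -68.]
shift [ 0.0008 -0.0024  0.0021] turn [-0.0023  0.0029  0.0002]
```

>>> {"fn": "drive_tool", "kwargs": {"rows": [0.0012,-0.0005,0.0009,0,0.0028,0,-1,0,0,0,0,0,0,-1]}}

```text
time_s: 8.85
tool_pos: [0.4537, 0.1982, 0.2137]
tool_rot: [152.0, -0.1, 80.8]
force: [0.5, 0.2, -1.5]
grip_width: 0.0118
grasp_force: 40.0
```

>>> {"fn": "drive_tool", "kwargs": {"rows": [0,-0.0005,0.0009,0,0,0,-1,0,0,0,0,0,0,-1]}}

```text
time_s: 9.1
tool_pos: [0.4536, 0.198, 0.2126]
tool_rot: [152.0, -0.1, 80.8]
force: [-0.3, 0.9, -1.8]
grip_width: 0.0117
grasp_force: 40.0
```

```bash
python3 -c "
from h import *
tip_now()
p,r=tool_for([-.044,0,-.001],28)
togo(p,r)"
```

```text
tip in dock mm [-42.5   1.3   1.2] rot rel [  0.1 -28.   -0.1]
t 9.1 pos [0.4536 0.198  0.2126] [ 1.5204e+02 -1.2000e-01  8.0800e+01] F [-0.3  0.9 -1.8] w 0.0117 q [-55.   4.  23. 127.  33.  32. -68.]
shift [-0.0009 -0.0025  0.0012] turn [-0.0007 -0.0018 -0.0009]
```

>>> {"fn": "drive_tool", "kwargs": {"rows": [-0.001,-0.0005,0.0009,0,0,0,-1,0,0,0,0,0,0,-1]}}

```text
time_s: 9.35
tool_pos: [0.4534, 0.1969, 0.2115]
tool_rot: [152.1, -0.1, 80.8]
force: [0.8, -0.1, -1.4]
grip_width: 0.0115
grasp_force: 40.0
```

>>> {"fn": "drive_tool", "kwargs": {"rows": [0,-0.0005,0.0009,0,0,0,-1,0,0,0,0,0,0,-1]}}

```text
time_s: 9.6
tool_pos: [0.4537, 0.197, 0.211]
tool_rot: [152.0, -0.1, 80.8]
force: [-1.5, -1.2, 3.5]
grip_width: 0.0116
grasp_force: 40.1
```

>>> {"fn": "drive_tool", "kwargs": {"rows": [0,-0.0005,0.0009,0,0,0,-1,0,0,0,0,0,0,-1]}}

```text
time_s: 9.85
tool_pos: [0.4541, 0.1971, 0.2105]
tool_rot: [152.0, -0.1, 80.8]
force: [-2.6, -2.6, 8.2]
grip_width: 0.0118
grasp_force: 40.2
```

```bash
python3 -c "
from h import *
tip_now()
p,r=tool_for([-.044,0,-.001],28)
togo(p,r)"
```

```text
tip in dock mm [-41.6   0.5  -0.9] rot rel [  0.2 -28.   -0.1]
t 9.85 pos [0.4541 0.1971 0.2105] [ 1.5196e+02 -1.4000e-01  8.0790e+01] F [-2.6 -2.6  8.2] w 0.0118 q [-55.   4.  23. 128.  33.  31. -69.]
shift [-0.    -0.002 -0.001] turn [ 0.0007 -0.0021 -0.0013]
```

>>> {"fn": "drive_tool", "kwargs": {"rows": [0,0.0006,-0.0012,0,0,0,-1,0,-0.0035,-0.0019,0,0,0,-1,0,-0.0035,-0.0019,0,0,0,-1,0,0,0,0,0,0,-1]}}

```text
time_s: 10.35
tool_pos: [0.4454, 0.1987, 0.2111]
tool_rot: [152.0, -0.1, 80.9]
force: [0.1, -0.1, 2.1]
grip_width: 0.0118
grasp_force: 40.0
```

```bash
python3 -c "
from h import *
tip_now()
p,r=tool_for([-.0545,0,-.0003],28)
togo(p,r)"
```

```text
tip in dock mm [-50.7   0.8  -0.3] rot rel [  0.2 -28.   -0. ]
t 10.35 pos [0.4454 0.1987 0.2111] [ 1.5202e+02 -1.5000e-01  8.0850e+01] F [ 0.1 -0.1  2.1] w 0.0118 q [-56.   4.  22. 128.  34.  32. -70.]
shift [-0.0002 -0.0034 -0.0018] turn [-0.0004 -0.0027 -0.0004]
```

>>> {"fn": "drive_tool", "kwargs": {"rows": [0,-0.0018,-0.0009,0,0,0,-1,0,0,0,0,0,0,-1]}}

```text
time_s: 10.6
tool_pos: [0.4437, 0.1989, 0.2111]
tool_rot: [152.0, -0.1, 80.8]
force: [0.3, -0.3, 2.7]
grip_width: 0.0118
grasp_force: 40.0
```

>>> {"fn": "drive_tool", "kwargs": {"rows": [0,-0.0018,-0.0009,0,0,0,-1,0,0,0,0,0,0,-1]}}

```text
time_s: 10.85
tool_pos: [0.442, 0.199, 0.2112]
tool_rot: [152.0, -0.1, 80.8]
force: [4.4, -0.6, 2.4]
grip_width: 0.0116
grasp_force: 40.0
```

```bash
python3 -c "
from h import *
tip_now()
togo(*tool_for([-.0545,0,-.0003],28))
b=read_camera('side')['color'];t=read_camera('top')['color']
c=lambda im,x,y,w,h: cv2.convertScaleAbs(cv2.resize(im[y:y+h,x:x+w],(400,300),interpolation=cv2.INTER_CUBIC),alpha=1.5)
cv2.imwrite('pics/c4.png',np.hstack([cv2.resize(c(b,320,260,64,48),(400,300)),c(t,185,205,120,90)]))"
```

```text
tip in dock mm [-54.    0.5  -0.2] rot rel [  0.2 -28.   -0.1]
t 10.85 pos [0.442  0.199  0.2112] [ 1.5199e+02 -1.5000e-01  8.0810e+01] F [ 4.4 -0.6  2.4] w 0.0116 q [-56.   3.  22. 129.  35.  32. -71.]
shift [ 0.     -0.0005 -0.0002] turn [ 0.0002 -0.0023 -0.001 ]
```

View pics/c4.png

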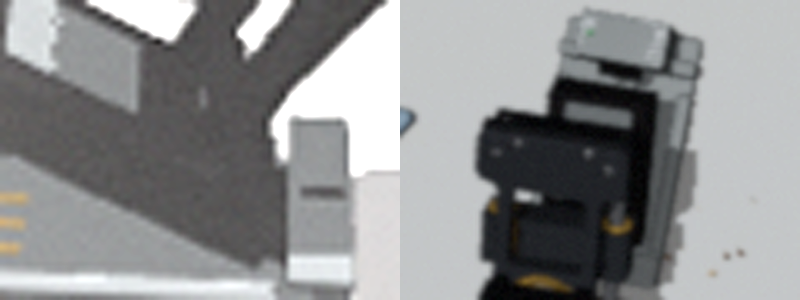

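The crop shows the tongue disappearing under the lip block (edge at crop x≈288) with the other end up. Wrist force is low. Next, swing down about the tip.

>>> {"fn": "drive_tool", "kwargs": {"rows": [0,0.0082,0.002,0.04,0,0,-1,0,0.0082,0.002,0.04,0,0,-1,0,0,0,0,0,0,-1]}}

```text
time_s: 11.32
tool_pos: [0.4585, 0.1962, 0.215]
tool_rot: [156.6, -0.2, 80.7]
force: [2.6, -0.8, 4.5]
grip_width: 0.0114
grasp_force: 40.0
```

```bash
python3 -c "
from h import *
tip_now()
togo(*tool_for([-.0545,0,0],18.5))"
```

```text
tip in dock mm [-53.7   0.4  -0.4] rot rel [  0.2 -23.4  -0.1]
t 11.325 pos [0.4585 0.1962 0.215 ] [156.57  -0.16  80.73] F [ 2.6 -0.8  4.5] w 0.0114 q [-54.   5.  23. 125.  24.  34. -58.]
shift [0.0001 0.017  0.0039] turn [ 0.0861 -0.0022 -0.0022]
```

>>> {"fn": "drive_tool", "kwargs": {"rows": [0,0.0082,0.0018,0.04,0,0,-1,0,0.0082,0.0018,0.04,-0.002,-0.002,-1,0,0,0,0,0,0,-1]}}

```text
time_s: 11.7
tool_pos: [0.4744, 0.1937, 0.2176]
tool_rot: [161.1, 0.0, 80.8]
force: [2.3, 1.1, 5.1]
grip_width: 0.0117
grasp_force: 40.0
```

```bash
python3 -c "
from h import *
tip_now()
togo(*tool_for([-.0545,0,0],16))"
```

```text
tip in dock mm [-54.2  -0.1  -0.4] rot rel [ -0.  -18.9   0. ]
t 11.7 pos [0.4744 0.1937 0.2176] [1.6113e+02 1.0000e-02 8.0820e+01] F [2.3 1.1 5.1] w 0.0117 q [-51.   7.  23. 122.  14.  37. -48.]
shift [0.     0.0101 0.002 ] turn [0.05   0.0001 0.0004]
```

>>> {"fn": "drive_tool", "kwargs": {"rows": [0,0.005,0.001,0.025,0,0,-1,0,0.0035,0.0008,0.017,0,0,-1,0,0,0,0,0,0,-1]}}

```text
time_s: 12.08
tool_pos: [0.4827, 0.1924, 0.2185]
tool_rot: [163.6, 0.0, 80.9]
force: [3.6, -0.1, 4.1]
grip_width: 0.0122
grasp_force: 40.0
```

```bash
python3 -c "
from h import *
tip_now()
togo(*tool_for([-.0545,0,0],16))"
```

```text
tip in dock mm [-54.7  -0.1  -0.3] rot rel [ -0.  -16.4   0.1]
t 12.075 pos [0.4827 0.1924 0.2185] [1.6356e+02 2.0000e-02 8.0860e+01] F [ 3.6 -0.1  4.1] w 0.0122 q [-49.   9.  22. 120.  10.  39. -44.]
shift [0.     0.0018 0.0002] turn [0.0076 0.0001 0.0011]
```

>>> {"fn": "drive_tool", "kwargs": {"rows": [0,0.004,0.0009,0.02,0,0,-1,0,0,0,0,0,0,-1]}}

```text
time_s: 12.32
tool_pos: [0.4866, 0.1919, 0.2191]
tool_rot: [164.8, 0.0, 80.9]
force: [1.0, -0.7, 8.2]
grip_width: 0.0114
grasp_force: 40.1
```

>>> {"fn": "drive_tool", "kwargs": {"rows": [0,0,0,0,0,0,-0.1,0,0,0,0,0,0,-0.1,0,0,0,0,0,0,-0.1,0,0,0,0,0,0,-0.1]}}

```text
time_s: 12.82
tool_pos: [0.4864, 0.1916, 0.2183]
tool_rot: [164.8, 0.1, 80.9]
force: [0.3, 0.1, 0.2]
grip_width: 0.0373
grasp_force: 0.0
```

>>> {"fn": "drive_tool", "kwargs": {"rows": [0,0,-0.01,0,0,0,-0.1,0,0,-0.03,0,0,0,-0.1,0,0,-0.03,0,0,0,-0.1,0,0,0,0,0,0,-1]}}

```text
time_s: 13.32
tool_pos: [0.4692, 0.1953, 0.2893]
tool_rot: [164.5, -0.2, 80.9]
force: [0.9, 1.2, -1.0]
grip_width: 0.0344
grasp_force: 0.0
```

```bash
python3 -c "
from h import *
Rd=Rn.from_euler('z',DY,degrees=True)
p=DK+Rd.apply([.028,0,.008+.060+.1822])
togo(p,[180,0,80.8])
b=read_camera('side')['color'];t=read_camera('top')['color']
c=lambda im,x,y,w,h: cv2.convertScaleAbs(cv2.resize(im[y:y+h,x:x+w],(400,300),interpolation=cv2.INTER_CUBIC),alpha=1.5)
cv2.imwrite('pics/c5.png',np.hstack([c(b,280,237,120,90),c(t,185,205,120,90)]))"
```

```text
t 13.325 pos [0.4692 0.1953 0.2893] [164.54  -0.22  80.91] F [ 0.9  1.2 -1. ] w 0.0344 q [-50.   1.  22. 118.  12.  49. -44.]
shift [-0.0005  0.0973  0.0674] turn [ 0.2698 -0.004   0.0015]
```

View pics/c5.png

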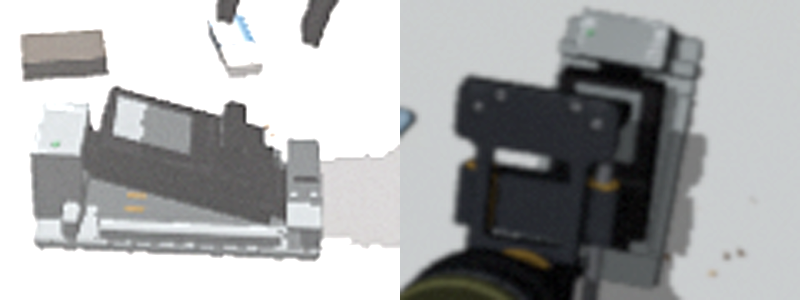

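The crop shows the pack hooked under the lip with its far end resting up on the catch, and the gripper clear. Next, go upright with the fingers closed, over the catch-end top.

>>> {"fn": "drive_tool", "kwargs": {"rows": [0,0,0,0.09,0,0,-1,0,0,0,0.09,-0.002,0,-1,0,0,0,0.09,-0.002,0.0015,-1,0,0.056,0.01,0,0,0,-1,0,0.056,0.02,0,0,0,-1]}}

```text
time_s: 14.05
tool_pos: [0.5805, 0.1767, 0.2552]
tool_rot: [-179.8, 0.2, 80.8]
force: [0.2, 0.7, -0.1]
grip_width: 0.0006
grasp_force: 0.0
```

>>> {"fn": "drive_tool", "kwargs": {"rows": [0,0,0,0,0,0,-1,0,0,0,0,0,0,-1]}}

```text
time_s: 14.3
tool_pos: [0.5783, 0.1763, 0.2543]
tool_rot: [-179.6, 0.4, 80.7]
force: [0.2, -0.2, 0.6]
grip_width: 0.0003
grasp_force: 0.0
```

```bash
python3 -c "
from h import *
Rd=Rn.from_euler('z',DY,degrees=True)
togo(DK+Rd.apply([.028,0,.008+.045+.1822]),[180,0,80.8])"
```

```text
t 14.3 pos [0.5783 0.1763 0.2543] [-179.61    0.38   80.74] F [ 0.2 -0.2  0.6] w 0.0003 q [-41.  21.  26. 100. -10.  62. -21.]
shift [0.0013 0.0012 0.0191] turn [-0.0068  0.0065 -0.0012]
```

>>> {"fn": "drive_tool", "kwargs": {"rows": [0.0013,0.001,0.012,-0.007,0.006,0,-1,0,0,0.007,0,0,0,-1,0,0,0.004,0,0,0,-1,0,0,0,0,0,0,-1]}}

```text
time_s: 14.8
tool_pos: [0.5799, 0.178, 0.2338]
tool_rot: [179.8, -0.2, 80.8]
force: [0.0, 0.7, -0.2]
grip_width: 0.0008
grasp_force: 0.0
```

>>> {"fn": "drive_tool", "kwargs": {"rows": [0,0,0.004,0,0,0,-1,0,0,0,0,0,0,-1]}}

```text
time_s: 15.05
tool_pos: [0.5797, 0.1778, 0.2285]
tool_rot: [179.9, -0.1, 80.8]
force: [-0.7, -0.6, 0.7]
grip_width: 0.0001
grasp_force: 0.2
```

>>> {"fn": "drive_tool", "kwargs": {"rows": [0,0,0.004,0,0,0,-1,0,0,0,0,0,0,-1]}}

```text
time_s: 15.3
tool_pos: [0.58, 0.1776, 0.2244]
tool_rot: [179.9, -0.1, 80.8]
force: [0.2, -0.7, -0.3]
grip_width: 0.0004
grasp_force: 0.2
```

```bash
python3 -c "
from h import *
b=read_camera('side')['color'];t=read_camera('top')['color']
c=lambda im,x,y,w,h: cv2.convertScaleAbs(cv2.resize(im[y:y+h,x:x+w],(400,300),interpolation=cv2.INTER_CUBIC),alpha=1.5)
cv2.imwrite('pics/c6.png',np.hstack([c(b,280,237,120,90),c(t,185,205,120,90)]))"
```

```text
(no output)
```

View pics/c6.png

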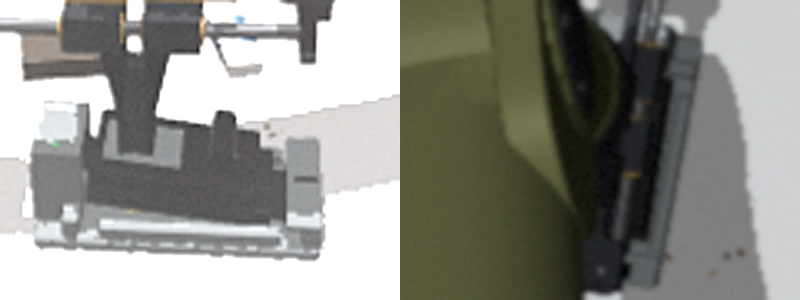

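The crop shows the fingertips on the pack's top at (140,150) and the pack already swung down to about 7°. Keep pressing.

>>> {"fn": "drive_tool", "kwargs": {"rows": [0,0,0.004,0,0,0,-1,0,0,0,0,0,0,-1]}}

```text
time_s: 15.65
tool_pos: [0.5802, 0.1776, 0.2206]
tool_rot: [179.8, -0.1, 80.8]
force: [0.5, -0.5, -0.3]
grip_width: 0.0005
grasp_force: 0.3
```

>>> {"fn": "drive_tool", "kwargs": {"rows": [0,0,0.004,0,0,0,-1,0,0,0,0,0,0,-1]}}

```text
time_s: 15.9
tool_pos: [0.5803, 0.1776, 0.2167]
tool_rot: [179.8, -0.1, 80.8]
force: [0.9, -0.7, 2.2]
grip_width: 0.0004
grasp_force: 0.8
```

>>> {"fn": "drive_tool", "kwargs": {"rows": [0,0,0.003,0,0,0,-1,0,0,0,0,0,0,-1]}}

```text
time_s: 16.15
tool_pos: [0.5794, 0.1778, 0.213]
tool_rot: [180.0, -0.1, 80.8]
force: [-0.7, 1.1, -0.2]
grip_width: 0.0002
grasp_force: 0.0
```

>>> {"fn": "drive_tool", "kwargs": {"rows": [0,0,0.002,0,0,0,-1,0,0,0,0,0,0,-1]}}

```text
time_s: 16.4
tool_pos: [0.5796, 0.1778, 0.2127]
tool_rot: [180.0, -0.1, 80.8]
force: [-3.8, -0.5, 9.6]
grip_width: 0.0003
grasp_force: 4.9
```

>>> {"fn": "drive_tool", "kwargs": {"rows": [0,0,0.001,0,0,0,-1,0,0,0,0,0,0,-1]}}

```text
time_s: 16.65
tool_pos: [0.5796, 0.1778, 0.2126]
tool_rot: [180.0, -0.1, 80.8]
force: [-7.0, -2.4, 15.7]
grip_width: 0.0005
grasp_force: 7.8
```

>>> {"fn": "drive_tool", "kwargs": {"rows": [0,0,0.001,0,0,0,-1,0,0,0,0,0,0,-1]}}

```text
time_s: 16.9
tool_pos: [0.5797, 0.1777, 0.2126]
tool_rot: [-180.0, -0.1, 80.8]
force: [-8.4, -3.1, 21.6]
grip_width: 0.0003
grasp_force: 10.8
```

Hard stop at flat height (0.2126, expected about 0.212). Retreat upward and look.

>>> {"fn": "drive_tool", "kwargs": {"rows": [0,0,-0.005,0,0,0,-1,0,0,-0.04,0,0,0,-1,0,-0.05,-0.06,0,0,0,-1,0.05,-0.05,-0.05,0,0,0,-1,0.06,0,-0.03,0,0,0,-1]}}

```text
time_s: 17.52
tool_pos: [0.5173, 0.2804, 0.3683]
tool_rot: [179.9, -0.2, 80.7]
force: [2.2, 0.7, 0.1]
grip_width: 0.0001
grasp_force: 0.0
```

>>> {"fn": "drive_tool", "kwargs": {"rows": [0.06,0,0,0,0,0,-1,0.06,0,0,0,0,0,-1,0.06,0,0,0,0,0,-1,0,0,0,0,0,0,-1]}}

```text
time_s: 18.02
tool_pos: [0.5453, 0.4647, 0.3634]
tool_rot: [-179.9, -0.0, 81.3]
force: [-0.1, -0.3, -1.1]
grip_width: 0.0002
grasp_force: 0.0
```

```bash
python3 -c "
from h import *
togo([.45,.4,.4],[180,0,80.8])
b=read_camera('side')['color'];t=read_camera('top')['color']
c=lambda im,x,y,w,h: cv2.convertScaleAbs(cv2.resize(im[y:y+h,x:x+w],(400,300),interpolation=cv2.INTER_CUBIC),alpha=1.5)
cv2.imwrite('pics/c7.png',np.vstack([np.hstack([c(b,280,250,100,75),c(t,190,205,100,75)]),np.hstack([c(b,0,0,640,480),c(t,0,0,640,480)])]))"
```

```text
t 18.025 pos [0.5453 0.4647 0.3634] [-1.7991e+02 -3.0000e-02  8.1260e+01] F [-0.1 -0.3 -1.1] w 0.0002 q [-56.  28.  20.  76.  -9.  77. -45.]
shift [-0.0784 -0.0844 -0.0365] turn [-0.0015 -0.0005  0.0081]
```

View pics/c7.png

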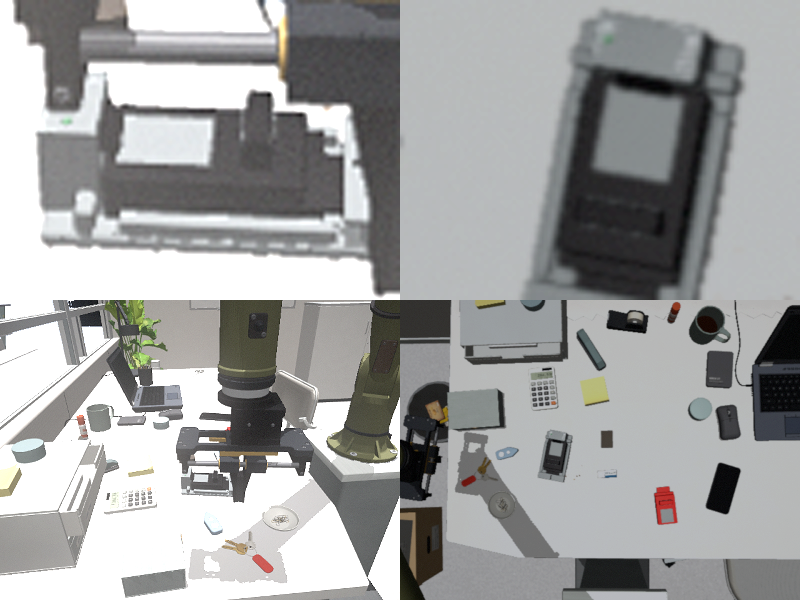

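The pack lies flat in the bay, hooked under the lip, with the dark nose showing over its far end at crop (645,82). The other things are unmoved. One numeric check of the nose, then hand in.

```bash
python3 -c "
from h import *
a=cv2.imread('pics/top0.png',0);b=cv2.cvtColor(read_camera('top')['color'],6)
for u in (246,249,252,255): print(u,a[214:234,u].tolist(),b[214:234,u].tolist())
for n,(u,v) in {'pad':(311,146),'box':(330,222),'tin':(480,174),'eraser':(331,278)}.items():
  print(n,np.abs(a[v-20:v+20,u-20:u+20].astype(int)-b[v-20:v+20,u-20:u+20]).mean())"
```

```text
246 [87, 88, 88, 88, 88, 88, 88, 83, 59, 26, 8, 6, 18, 48, 80, 87, 88, 88, 87, 88] [91, 92, 91, 91, 92, 92, 92, 86, 61, 27, 7, 8, 17, 51, 84, 92, 92, 93, 92, 92]
249 [88, 87, 88, 87, 88, 89, 88, 88, 80, 46, 13, 8, 3, 19, 51, 76, 87, 88, 88, 88] [90, 90, 91, 91, 91, 92, 92, 91, 82, 48, 15, 5, 8, 36, 73, 89, 92, 93, 92, 92]
252 [88, 88, 88, 89, 89, 89, 89, 90, 85, 68, 32, 9, 8, 6, 26, 57, 81, 88, 88, 89] [92, 91, 91, 91, 92, 93, 92, 93, 88, 70, 34, 10, 3, 15, 50, 84, 92, 93, 93, 92]
255 [88, 89, 88, 89, 89, 90, 89, 90, 89, 83, 49, 11, 5, 7, 16, 40, 67, 83, 88, 88] [91, 92, 92, 92, 93, 92, 93, 92, 93, 86, 52, 14, 3, 7, 33, 67, 88, 92, 92, 93]
pad 3.61625
box 3.20375
tin 3.241875
eraser 3.794375
```

```bash
python3 -c "
from cell import *
print(sign_off())"
```

```text
the job is handed in; nothing more can be done
None
```

I handed the job in at about 18 s: the pack is hooked under the lip, pressed flat to a hard stop and released, and the bystanders I compared in the images look unmoved. I couldn't confirm directly that the catch had sprung back, because its dark nose can't be told apart from the black pack in the images.

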